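Feel, then pour: baking beads from a tin into the mould

TASK

Pick up the red-lidded pouring tin by its handle and first tip it only a little towards its spout, about 20 degrees, holding it there for a second to feel the two baking beads roll forward without letting them out. Then pour both beads into the blue mould, and stand the tin upright on the worktop again with the mould still standing upright.

Things in the scene. Friction and masses are not known exactly. Their poses are not given: they have to be found in the camera images.
- red_tin_grip (a point): Mid-handle of the RED-lidded steel tin (loose, 200 g; its green twin is empty), 45 mm above its underside. x: along the handle, away from the tin; z: tin's up. Handle bar 12 mm thick (y), 26 high, 62 long, point 34 mm behind the rear wall. Tin 70 mm wide, 74 high, half-lid fixed. Floor x -37 to -107 mm, then a 40 degree ramp up to the open pouring lip at x -167, z +8 mm, side walls along it.
- mould: Blue round baking mould, stiff, loose, about 180 g, open at the top: 50 mm high, 156 mm across its rim and 132 mm at its foot outside, wall 4 mm, floor 5 mm. Origin at the centre of its underside, z up.
- bead1_center (a point): Centre of a terracotta-coloured ceramic bead, a ball 30 mm across, about 35 g; starts in the red-lidded tin, partly hidden under the half-lid. Rolls freely: forward along the tin's floor at any clear tilt (lip down, handle up), out over the lip only past 40 degrees; 50 to 60 degrees empties the tin.
- bead2_center (a point): Centre of the second, identical bead, also in the red-lidded tin.
There are look-alikes about, which are no part of the job. What is shaped like the part that bears red_tin_grip but purple is not meant.

How it is judged (in metres and radians):
On the way, in this order (a step that is already met when the one before it is completed fails the run):
1. the red-lidded tin is lifted and held tipped 10 to 30 degrees towards its spout for half a second, both beads rolled forward but still in it (height (world z) of red_tin_grip above 0.065 m and angle between red_tin_grip's own z axis and vertical between 0.175 and 0.524 rad and x of each of bead1_center, bead2_center in the frame of red_tin_grip below -0.07 m and distance between each of bead1_center, bead2_center and red_tin_grip below 0.16 m), for 0.5 s.
2. both beads are poured into the blue mould while the tin is still held up (horizontal distance between each of bead1_center, bead2_center and mould below 0.066 m and z of bead1_center in the frame of mould between 0 and 0.05 m and z of bead2_center in the frame of mould between 0 and 0.05 m and height (world z) of red_tin_grip above 0.1 m), for 0.2 s.
At the end, for the whole second after the job is handed in: Both beads lie in the blue mould (centres within 66 mm of its axis and below its rim), the mould stands on the worktop within 10 degrees of upright, and the red-lidded tin stands released on the worktop within 10 degrees of upright, its handle within 12 mm of its standing height of 45 mm (horizontal distance between each of bead1_center, bead2_center and mould below 0.066 m and z of bead1_center in the frame of mould between 0 and 0.05 m and z of bead2_center in the frame of mould between 0 and 0.05 m and angle between each of mould, red_tin_grip's own z axis and vertical below 0.175 rad and height (world z) of mould below 0.012 m and height (world z) of red_tin_grip between 0.033 and 0.057 m); the robot touches nothing.
It also fails if it takes over 69 s, if anything falls off the work surface, if the arm or the gripper's body presses on something with over 40 N, if the wrist force passes 120 N, or if a joint passes its speed limit or range.

ROBOT

A 7-joint arm with a two-finger parallel gripper is mounted at the origin on the work surface. World frame = base frame: x ahead of the robot, y to its left, z up, the work surface at z = 0. Lengths are in mm, angles in rad, forces in N, time in s.
With the tool pointing down it reaches from about 425 to 950 mm from the base axis. Payload 16.7 kg.
Tool frame: the origin (TCP) lies midway between the tips of the shut fingers; the grasp point (between the pads) lies 19 mm behind it (robot.pinch_z is the z of the grasp point in the tool frame, in mm); z points along the fingers, y is the line along which they close (so a half turn about z gives the same grasp; the last joint's range is limited). The gripper opens to 94 mm and grips with 3 to 60 N. Pads are 16 mm wide; open, the fingers measure 119 mm over their backs; the gripper's body (75 mm by 177 mm) begins 78 mm behind the grasp point.
Start: joints at [1.044, 0.426, 0.074, 1.606, -0.034, 1.111, -0.067], TCP at [248.958, -627.371, 205.467] pointing down, gripper open.
Joint ranges: [-2.85, 2.85], [-0.5, 2.14], [-1.23, 1.37], [0.21, 2.46], [-1.02, 4.16], [0.16, 2.05], [-2.73, 2.73]. Speed limits (rad/s): [1.89, 1.89, 2.39, 2.39, 3.01, 3.01, 3.01].

INTERFACE

Orientations are given as a unit quaternion [x, y, z, w].
In Python, from cell import robot gives the robot as it stands.
- The arm moves only by the tool jog_arm, never from a script. Its arguments are lists of equal length, an entry for each row: "rot": the turn, a rotation vector about the tool's x, y, z in degrees, a list of three; "travel": the shift along the tool's x, y, z in mm, a list of three; "jaw": the closure, from 0 (fully open) to 1 (shut). A call has 1 to 8 rows; each row is the pose to reach, as a shift and turn from the pose commanded when the call began, along the tool's axes at that moment; what a row does not reach only later rows make up. A row lasts 1/12 s, in which the tool goes at most 41.7 mm and 7.16 degrees, less where a joint would pass 70% of its speed; a pose out of reach is approached as far as the arm can. A call with a gripper value outside its range is refused whole. The fingers move at their own pace and stop on an object; "grip_force" is the grip in N (left out, the last holds). Time passes only in rows, so rows that repeat a pose let the fingers close. It gives the time, the measured TCP pose, the force, the opening and the grip force at its end, in the units of the state.
- robot.get_obs(): the state, without advancing time (a new reading comes with each control period).
- robot.camera(name): name is "scene" or "top" or "wrist"; returns the picture (400x640x3 uint8, red, green, blue); there is no depth.
- robot.get_calibration(name): a dict with "fx", "fy", "cx", "cy" (pixels), "cam_to_world" (4x4, takes a point from camera to world coordinates); the wrist camera has in their place "tool_from_camera" (4x4, takes a point from camera to tool coordinates, whose origin is the TCP and whose axes are the flange's). Camera axes: x right, y down, z forward; pixel columns grow to the right and rows downward; lengths in mm; the calibration is good to about 2 mm. A picture is of the moment at which its call begins: read the wrist's pose just before it. get_calibration takes no time and is no camera call.
- robot.job_done(): hands the job in; it is judged then, once.
The state is a dict: "clock": time; "joint_pos": joint angles; "dq": joint speeds; "joint_efforts": joint torques, N m; "eef_pos": TCP position; "ee_rot": TCP orientation; "contact_force": force on the tool from outside, world axes, zero at the start; "ft_torque": the same for the moment, N m; "grip_width": opening from 0.0 (shut) to 1.0 (fully open); "finger_force": force on a finger pad.
Only numpy, scipy, OpenCV 4.12 (cv2) and the standard library are available. Lean on these libraries where they do the work, as an engineer would, in place of code of your own. Each camera call takes 0.05 s, during which the arm holds its last target. There are 200 camera calls.

## Working session

There is one attempt and no reset: what is moved stays moved. The work goes in short steps, Python scripts to look and compute and a tool call to move; the robot and the scene stay as the last step left them, time stands still between calls to the robot, and variables do not carry over. Pictures are saved under pics/ and viewed, at most 10 in all, crops included, and the job is handed in when it is done.

Besides the shell and the picture viewer there is one more tool, called by a JSON object that holds its "op" and its "data". jog_arm: Moves the arm, as the interface text tells. Its arguments: {"type":"object","properties":{"rot":{"type":"array","items":{"type":"array","items":{"type":"number"}}},"travel":{"type":"array","items":{"type":"array","items":{"type":"number"}}},"jaw":{"type":"array","items":{"type":"number"}},"grip_force":{"type":"number"}},"required":["rot","travel","jaw"]}

```bash
mkdir -p pics; ls
python3 - <<'E'
from cell import robot
import cv2,numpy as np
np.set_printoptions(precision=4,suppress=True)
o=robot.get_obs();print(o)
for n in("scene","top"):
    im=robot.camera(n);cv2.imwrite(f"pics/{n}.png",im[:,:,::-1]);print(n,robot.get_calibration(n))
print(robot.get_calibration("wrist"),robot.pinch_z)
E
```

```text
pics
{'clock': 0.0, 'joint_pos': array([ 1.0435,  0.4267,  0.0738,  1.6066, -0.0341,  1.1108, -0.0671]), 'dq': array([-0.0005,  0.0009, -0.0017, -0.0001,  0.0016,  0.0014, -0.0023]), 'joint_efforts': array([ -0.0005, -93.5818,   3.6659, -45.4189,  -0.049 ,   0.0201,
         0.0002]), 'eef_pos': array([ 248.7899, -627.0027,  204.7682]), 'ee_rot': array([ 0.9822,  0.1878, -0.0002, -0.0006]), 'contact_force': array([-0.5698,  0.0048,  0.1054]), 'ft_torque': array([ 0.0159, -0.0401, -0.0424]), 'finger_force': 0.0, 'grip_width': 0.9979113028557727}
scene {'fx': 460.3428815204968, 'fy': 460.3428815204968, 'cx': 324.23374960551143, 'cy': 197.58745410953475, 'cam_to_world': array([[   0.5544,    0.665 ,   -0.5004, 1009.6998],
       [   0.8322,   -0.4509,    0.3228, -446.3738],
       [  -0.011 ,   -0.5954,   -0.8033, 1023.1674],
       [   0.    ,    0.    ,    0.    ,    1.    ]])}
top {'fx': 364.0433625499587, 'fy': 364.0433625499587, 'cx': 326.65076807488384, 'cy': 202.40213547695714, 'cam_to_world': array([[ -0.0072,  -0.9933,   0.1155, 332.0585],
       [ -0.9993,   0.003 ,  -0.0372, -42.0514],
       [  0.0366,  -0.1157,  -0.9926, 827.3698],
       [  0.    ,   0.    ,   0.    ,   1.    ]])}
{'fx': 304.43120504074795, 'fy': 304.43120504074795, 'cx': 320.6617095164779, 'cy': 195.33205169728612, 'tool_from_camera': array([[  -0.0004,   -0.9634,   -0.2681,   78.3195],
       [   1.    ,   -0.0004,    0.0002,    0.3705],
       [  -0.0003,   -0.2681,    0.9634, -179.4641],
       [   0.    ,    0.    ,    0.    ,    1.    ]])} -18.8
```

View pics/top.png

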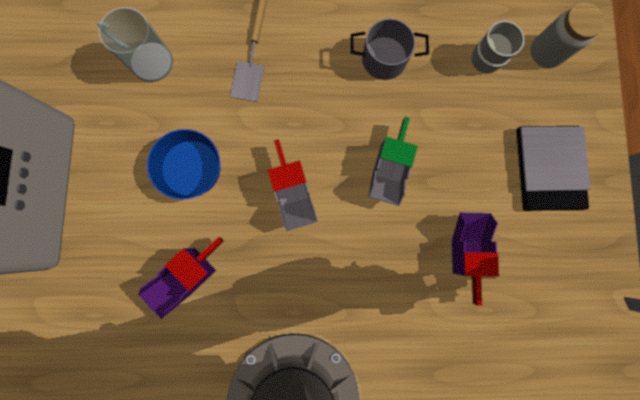

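View pics/scene.png

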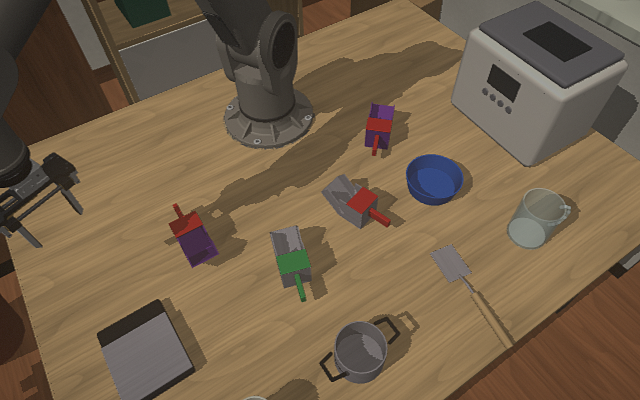

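Candidates in the top view are: a steel tin with a red lid at (290,185), purple tins with red lids at (180,282) and (478,245), and a steel tin with a green lid at (395,165). The steel one with the red lid fits the description. The blue mould is at (184,164), and the arm base is at the bottom. In the scene view the same tin is at (352,203) and the mould at (434,179).

```bash
cat > h.py <<'E'
import cv2,numpy as np
from cell import robot
np.set_printoptions(precision=3,suppress=True)
def ray(c,T,p,z):
    d=T[:3,:3]@np.array([(p[0]-c['cx'])/c['fx'],(p[1]-c['cy'])/c['fy'],1]);o=T[:3,3]
    return o+d*(z-o[2])/d[2]
def redmask(bgr):
    h=cv2.cvtColor(bgr,cv2.COLOR_BGR2HSV)
    return (((h[...,0]<8)|(h[...,0]>174))&(h[...,1]>170)&(h[...,2]>90)).astype(np.uint8)
E
python3 - <<'E'
from h import *
im=cv2.imread('pics/top.png');c=robot.get_calibration('top');T=c['cam_to_world']
m=redmask(im);sub=np.zeros_like(m);sub[130:200,260:320]=m[130:200,260:320]
ys,xs=np.nonzero(sub);
# rows of handle: narrow rows
W={y:(xs[ys==y].min(),xs[ys==y].max()) for y in np.unique(ys)};print(W)
h=cv2.cvtColor(im,cv2.COLOR_BGR2HSV)
b=((h[...,0]>100)&(h[...,0]<125)&(h[...,1]>150)).astype(np.uint8);b[:, 240:]=0;b[:110]=0;b[220:]=0
k=max(cv2.findContours(b,0,2)[0],key=cv2.contourArea)
P=np.array([ray(c,T,p[0],50)[:2] for p in k]);h2=cv2.convexHull(P.astype(np.float32));print('mould',cv2.minEnclosingCircle(h2),cv2.boundingRect(k))
cr=cv2.resize(im[110:250,240:340],None,fx=4,fy=4,interpolation=cv2.INTER_CUBIC);cv2.imwrite('pics/crop.png',cr)
for p in [(277,141),(284,162)]:print(ray(c,T,p,58))
for p in [(268,167),(301,160),(306,182),(272,190)]:print('lid',ray(c,T,p,74))
E
```

```text
{np.int64(140): (np.int64(275), np.int64(278)), np.int64(141): (np.int64(275), np.int64(278)), np.int64(142): (np.int64(275), np.int64(279)), np.int64(143): (np.int64(275), np.int64(279)), np.int64(144): (np.int64(275), np.int64(279)), np.int64(145): (np.int64(276), np.int64(280)), np.int64(146): (np.int64(276), np.int64(280)), np.int64(147): (np.int64(276), np.int64(280)), np.int64(148): (np.int64(277), np.int64(280)), np.int64(149): (np.int64(277), np.int64(281)), np.int64(150): (np.int64(277), np.int64(281)), np.int64(151): (np.int64(278), np.int64(281)), np.int64(152): (np.int64(278), np.int64(281)), np.int64(153): (np.int64(278), np.int64(282)), np.int64(154): (np.int64(278), np.int64(282)), np.int64(155): (np.int64(279), np.int64(282)), np.int64(156): (np.int64(279), np.int64(283)), np.int64(157): (np.int64(279), np.int64(283)), np.int64(158): (np.int64(280), np.int64(283)), np.int64(159): (np.int64(280), np.int64(284)), np.int64(160): (np.int64(280), np.int64(284)), np.int64(161): (np.int64(280), np.int64(299)), np.int64(162): (np.int64(281), np.int64(300)), np.int64(163): (np
[... 855 characters left out ...]
1), np.int64(305)), np.int64(182): (np.int64(271), np.int64(304)), np.int64(183): (np.int64(271), np.int64(301)), np.int64(184): (np.int64(272), np.int64(297)), np.int64(185): (np.int64(272), np.int64(295)), np.int64(186): (np.int64(273), np.int64(291)), np.int64(187): (np.int64(273), np.int64(288)), np.int64(188): (np.int64(273), np.int64(284)), np.int64(189): (np.int64(273), np.int64(281)), np.int64(190): (np.int64(273), np.int64(278))}
mould ((507.7424621582031, 234.91001892089844), 77.33770751953125) (148, 130, 72, 69)
[555.481  35.493  58.   ]
[509.219  20.133  58.   ]
lid [494.805  52.188  74.   ]
lid [509.878 -16.839  74.   ]
lid [462.873 -27.332  74.   ]
lid [446.059  43.354  74.   ]
```

View pics/crop.png

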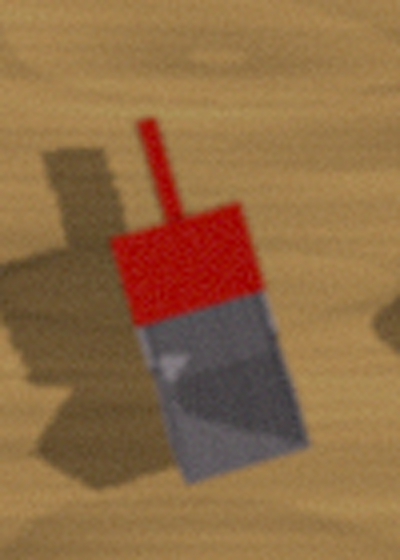

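The crop confirms it: a grey steel body with a red lid and handle, handle end at crop (147,120) and lip at crop (190–308, 483–443). I'm moving above the handle, estimated at (528,28) with yaw about 15.5°.

{"op": "jog_arm", "data": {"rot": [[0, 0, 6], [0, 0, 6], [0, 0, 6], [0, 0, 6], [0, 0, 6], [0, 0, 6], [0, 0, 6], [0, 0, 6]], "travel": [[491, -506, 0], [491, -506, 0], [491, -506, 0], [491, -506, 0], [491, -506, 0], [491, -506, 0], [491, -506, 0], [491, -506, 0]], "jaw": [0, 0, 0, 0, 0, 0, 0, 0]}}

```text
clock: 0.77
eef_pos: [376.6, -317.4, 205.4]
ee_rot: [0.991, 0.136, -0.0, 0.0]
contact_force: [0.8, -0.3, -0.5]
grip_width: 0.999
finger_force: 0.0
```

{"op": "jog_arm", "data": {"rot": [[0, 0, 0], [0, 0, 0], [0, 0, 0], [0, 0, 0], [0, 0, 0], [0, 0, 0], [0, 0, 0], [0, 0, 0]], "travel": [[229, -291, 0], [229, -291, 0], [229, -291, 0], [229, -291, 0], [229, -291, 0], [229, -291, 0], [229, -291, 0], [229, -291, 0]], "jaw": [0, 0, 0, 0, 0, 0, 0, 0]}}

```text
clock: 1.43
eef_pos: [504.6, -9.6, 205.6]
ee_rot: [0.991, 0.136, 0.0, 0.0]
contact_force: [0.7, -1.7, 0.3]
grip_width: 0.997
finger_force: 0.0
```

{"op": "jog_arm", "data": {"rot": [[0, 0, 0], [0, 0, 0], [0, 0, 0], [0, 0, 0]], "travel": [[20, -25, 0], [20, -25, 0], [20, -25, 0], [20, -25, 0]], "jaw": [0, 0, 0, 0]}}

```text
clock: 1.77
eef_pos: [516.5, 17.4, 205.1]
ee_rot: [0.991, 0.136, -0.0, 0.0]
contact_force: [0.2, -0.9, 0.5]
grip_width: 1.0
finger_force: 0.0
```

Run:
```python
from h import *
from scipy.spatial.transform import Rotation as R
o=robot.get_obs();print(o['clock'],o['eef_pos'],o['joint_pos'])
im=robot.camera('wrist')[:,:,::-1].copy();cv2.imwrite('pics/w1.png',im)
c=robot.get_calibration('wrist');B=np.eye(4);B[:3,:3]=R.from_quat(o['ee_rot']).as_matrix();B[:3,3]=o['eef_pos'];T=B@c['tool_from_camera']
np.savez('w1.npz',T=T)
m=redmask(im);n,l,s,ct=cv2.connectedComponentsWithStats(m)
for i in range(1,n):
    if s[i,4]>200:print(s[i],ct[i])
i=1+np.argmax(s[1:,4]);
# handle: narrow columns/rows printed
ys,xs=np.nonzero(l==i)
for y in np.unique(ys)[::8]: q=xs[ys==y];print(y,q.min(),q.max(),len(q),end='; ')
```

```text
1.7667 [516.486  17.357 205.125] [ 0.17   0.191 -0.37   1.937  0.08   1.028 -1.533]
[310 141  11  56 568] [314.671 169.07 ]
[ 282  201   67   44 2772] [315.147 222.517]
[154 275  29  27 223] [165.336 289.897]
201 337 344 8; 209 282 348 67; 217 283 347 65; 225 283 347 65; 233 284 347 64; 241 284 347 64;
```

View pics/w1.png

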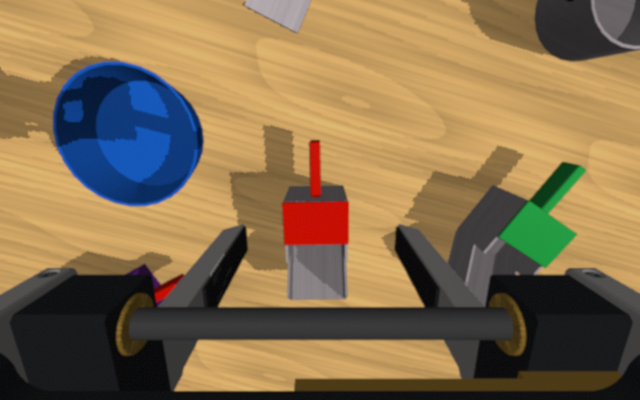

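The wrist view shows the handle at columns 310–320, rows 141–196, between the fingers and nearly aligned. The lid is below it at (315,222) and the mould at (127,133).

Run:
```python
from h import *
from scipy.spatial.transform import Rotation as R
im=cv2.imread('pics/w1.png');T=np.load('w1.npz')['T'];c=robot.get_calibration('wrist')
m=redmask(im)[:199,300:330]
P=[(y,300+np.nonzero(m[y])[0].mean()) for y in range(141,197) if m[y].any()];P=np.array(P)
k=np.polyfit(P[:,0],P[:,1],1)
a=ray(c,T,(np.polyval(k,141),141),58);b=ray(c,T,(np.polyval(k,196),196),58)
print(a,b,'yaw',np.degrees(np.arctan2(*(a-b)[1::-1])),np.linalg.norm(a-b))
l=ray(c,T,(282.5,202),74);r=ray(c,T,(347.5,202),74);print('lid rear',l,r,(l+r)/2,'yaw',np.degrees(np.arctan2(*(l-r)[1::-1]))-90)
h=cv2.cvtColor(im,cv2.COLOR_BGR2HSV);b2=((h[...,0]>100)&(h[...,0]<125)&(h[...,1]>150)).astype(np.uint8);b2[:,230:]=0
q=max(cv2.findContours(b2,0,2)[0],key=cv2.contourArea)
W=np.array([ray(c,T,p[0],50)[:2] for p in q],np.float32);print('mould',cv2.minEnclosingCircle(W))
xh=(a-b)/np.linalg.norm(a-b);g=a-31*xh;print('grip',g)
```

```text
[560.192  36.216  58.   ] [501.979  19.334  58.   ] yaw 16.17175734564424 60.611430631732475
lid rear [490.653  51.933  74.   ] [509.292 -14.771  74.   ] [499.972  18.581  74.   ] yaw 15.612150981036251
mould ((508.2012939453125, 230.95721435546875), 79.45123291015625)
grip [530.419  27.582  58.   ]
```

{"op": "jog_arm", "data": {"rot": [[0, 0, 0], [0, 0, 0], [0, 0, 0], [0, 0, 0], [0, 0, 0], [0, 0, 0], [0, 0, 0], [0, 0, 0]], "travel": [[8, -6, 35], [8, -6, 70], [8, -6, 105], [8, -6, 135], [8, -6, 160], [8, -6, 179], [8, -6, 179], [8, -6, 179]], "jaw": [0, 0, 0, 0, 0, 0, 0, 0]}}

```text
clock: 2.48
eef_pos: [522.3, 24.7, 26.3]
ee_rot: [0.991, 0.135, -0.001, 0.0]
contact_force: [0.1, 0.8, -0.1]
grip_width: 0.997
finger_force: 0.0
```

{"op": "jog_arm", "data": {"rot": [[0, 0, 0], [0, 0, 0], [0, 0, 0], [0, 0, 0], [0, 0, 0], [0, 0, 0], [0, 0, 0], [0, 0, 0]], "travel": [[0, 0, 0], [0, 0, 0], [0, 0, 0], [0, 0, 0], [0, 0, 0], [0, 0, 0], [0, 0, 0], [0, 0, 0]], "jaw": [0.5, 0.8, 1, 1, 1, 1, 1, 1], "grip_force": 55}}

```text
clock: 3.15
eef_pos: [523.0, 25.9, 26.6]
ee_rot: [0.991, 0.136, 0.0, -0.0]
contact_force: [-0.3, -0.9, -0.5]
grip_width: 0.471
finger_force: 0.0
```

{"op": "jog_arm", "data": {"rot": [[0, 0, 0], [0, 0, 0], [0, 0, 0], [0, 0, 0], [0, 0, 0], [0, 0, 0], [0, 0, 0], [0, 0, 0]], "travel": [[0, 0, 0], [0, 0, 0], [0, 0, 0], [0, 0, 0], [0, 0, 0], [0, 0, 0], [0, 0, 0], [0, 0, 0]], "jaw": [1, 1, 1, 1, 1, 1, 1, 1]}}

```text
clock: 3.82
eef_pos: [522.9, 25.9, 26.5]
ee_rot: [0.991, 0.136, -0.0, -0.0]
contact_force: [0.0, 0.1, -0.8]
grip_width: 0.126
finger_force: 55.0
```

{"op": "jog_arm", "data": {"rot": [[0, 0, 0], [0, 0, 0], [0, 0, 0], [0, 0, 0]], "travel": [[0, 0, 0], [0, 0, 0], [0, 0, 0], [0, 0, 0]], "jaw": [1, 1, 1, 1]}}

```text
clock: 4.15
eef_pos: [522.9, 25.9, 26.5]
ee_rot: [0.991, 0.136, -0.0, -0.0]
contact_force: [-0.2, 0.4, -1.1]
grip_width: 0.122
finger_force: 55.0
```

{"op": "jog_arm", "data": {"rot": [[0, 0, 0], [0, 0, 0], [0, 0, 0], [0, 0, 0], [0, 0, 0], [0, 0, 0], [0, 0, 0], [0, 0, 0]], "travel": [[0, 0, -8], [0, 0, -25], [0, 0, -50], [0, 0, -75], [0, 0, -100], [0, 0, -125], [0, 0, -140], [0, 0, -150]], "jaw": [1, 1, 1, 1, 1, 1, 1, 1]}}

```text
clock: 4.82
eef_pos: [523.5, 25.9, 178.9]
ee_rot: [0.991, 0.136, 0.001, 0.0]
contact_force: [-1.0, -0.4, -3.0]
grip_width: 0.125
finger_force: 55.0
```

Run:
```python
from h import *
o=robot.get_obs();print(o)
im=robot.camera('scene')[:,:,::-1].copy();cv2.imwrite('pics/s2.png',cv2.resize(im[60:260,240:500],None,fx=3,fy=3))
```

```text
{'clock': 4.8167, 'joint_pos': array([ 0.157,  0.231, -0.378,  1.953,  0.103,  0.974, -1.567]), 'dq': array([ 0.025, -0.112, -0.008, -0.101, -0.065,  0.221,  0.059]), 'joint_efforts': array([ -0.157, -68.11 ,  -2.983, -42.5  ,   0.037,  -0.083,  -0.033]), 'eef_pos': array([523.493,  25.938, 178.931]), 'ee_rot': array([0.991, 0.136, 0.001, 0.   ]), 'contact_force': array([-0.978, -0.383, -2.959]), 'ft_torque': array([ 0.054, -0.174,  0.022]), 'finger_force': 54.97703790664673, 'grip_width': 0.12467750049022695}
```

View pics/s2.png

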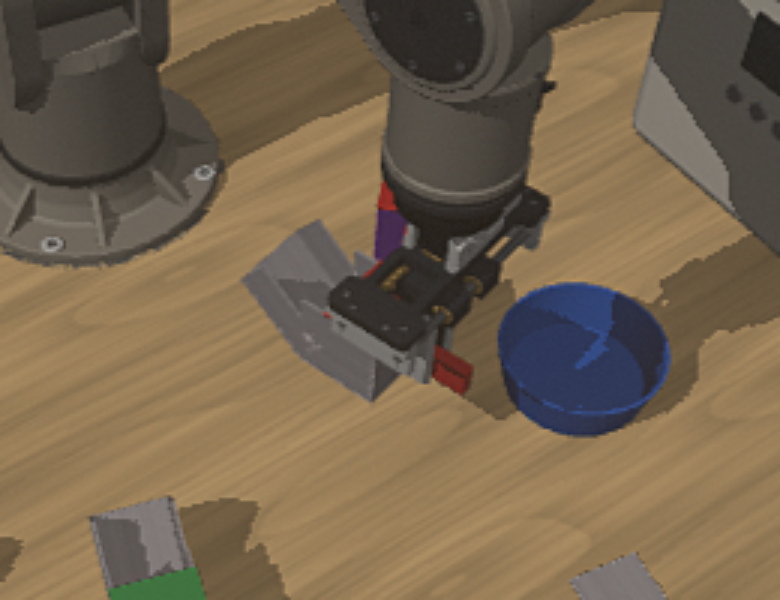

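The tin hangs level in the grip, with the red handle visible at crop (452,370), a wrist load of about 2.9 N, and the mould undisturbed at crop (583,360). With the spout facing the base, a 55° tilt would push the wrist joint J6 past its limit. I'm therefore turning the tin about +234° in yaw so it pours outward and to the left.

{"op": "jog_arm", "data": {"rot": [[0, 0, -2], [0, 0, -6], [0, 0, -11], [0, 0, -17], [0, 0, -23], [0, 0, -29], [0, 0, -35], [0, 0, -41]], "travel": [[-2, -4, -3], [-5, -12, -9], [-9, -22, -16], [-14, -34, -24], [-19, -48, -33], [-24, -60, -42], [-29, -72, -50], [-32, -81, -56]], "jaw": [1, 1, 1, 1, 1, 1, 1, 1]}}

```text
clock: 5.53
eef_pos: [469.3, 96.0, 232.3]
ee_rot: [0.879, 0.477, -0.0, -0.0]
contact_force: [-0.1, 0.5, -2.5]
grip_width: 0.122
finger_force: 55.0
```

{"op": "jog_arm", "data": {"rot": [[0, 0, -6], [0, 0, -12], [0, 0, -18], [0, 0, -24], [0, 0, -30], [0, 0, -36], [0, 0, -42], [0, 0, -48]], "travel": [[0, 0, 0], [0, 0, 0], [0, 0, 0], [0, 0, 0], [0, 0, 0], [0, 0, 0], [0, 0, 0], [0, 0, 0]], "jaw": [1, 1, 1, 1, 1, 1, 1, 1]}}

```text
clock: 6.2
eef_pos: [469.7, 95.1, 231.6]
ee_rot: [0.609, 0.793, -0.0, -0.001]
contact_force: [-1.2, 0.0, -3.1]
grip_width: 0.126
finger_force: 55.0
```

{"op": "jog_arm", "data": {"rot": [[0, 0, -6], [0, 0, -12], [0, 0, -18], [0, 0, -24], [0, 0, -30], [0, 0, -36], [0, 0, -42], [0, 0, -48]], "travel": [[0, 0, 0], [0, 0, 0], [0, 0, 0], [0, 0, 0], [0, 0, 0], [0, 0, 0], [0, 0, 0], [0, 0, 0]], "jaw": [1, 1, 1, 1, 1, 1, 1, 1]}}

```text
clock: 6.87
eef_pos: [469.7, 95.1, 231.6]
ee_rot: [0.234, 0.972, -0.0, -0.001]
contact_force: [-0.6, -0.1, -3.4]
grip_width: 0.123
finger_force: 55.0
```

{"op": "jog_arm", "data": {"rot": [[0, 0, -6], [0, 0, -12], [0, 0, -18], [0, 0, -24], [0, 0, -30], [0, 0, -36], [0, 0, -42], [0, 0, -48]], "travel": [[0, 0, 0], [0, 0, 0], [0, 0, 0], [0, 0, 0], [0, 0, 0], [0, 0, 0], [0, 0, 0], [0, 0, 0]], "jaw": [1, 1, 1, 1, 1, 1, 1, 1]}}

```text
clock: 7.53
eef_pos: [469.7, 95.0, 231.6]
ee_rot: [-0.182, 0.983, 0.0, -0.001]
contact_force: [0.2, -0.9, -2.5]
grip_width: 0.122
finger_force: 55.0
```

Run:
```python
from h import *
o=robot.get_obs();print(o['clock'],o['eef_pos'],o['ee_rot'],o['joint_pos'],o['contact_force'],o['ft_torque'])
```

```text
7.5333 [469.664  95.021 231.607] [-0.182  0.983  0.    -0.001] [ 0.351  0.137 -0.735  1.963  0.103  1.081  1.508] [ 0.158 -0.859 -2.5  ] [-0.032  0.061  0.013]
```

{"op": "jog_arm", "data": {"rot": [[0, 0, -6], [0, 0, -12], [0, 0, -18], [0, 0, -24], [0, 0, -30], [0, 0, -36], [0, 0, -42], [0, 0, -46]], "travel": [[0, 0, 0], [0, 0, 0], [0, 0, 0], [0, 0, 0], [0, 0, 0], [0, 0, 0], [0, 0, 0], [0, 0, 0]], "jaw": [1, 1, 1, 1, 1, 1, 1, 1]}}

```text
clock: 8.2
eef_pos: [469.7, 95.0, 231.6]
ee_rot: [-0.552, 0.834, 0.0, -0.001]
contact_force: [0.3, 0.3, -2.0]
grip_width: 0.126
finger_force: 55.0
```

{"op": "jog_arm", "data": {"rot": [[0, 0, -3], [0, 2, -3], [0, 5, -3], [0, 8, -3], [0, 11, -3], [0, 14, -3], [0, 17, -3], [0, 20, -3]], "travel": [[0, 0, 0], [0, 0, 0], [0, 0, 0], [0, 0, 0], [0, 0, 0], [0, 0, 0], [0, 0, 0], [0, 0, 0]], "jaw": [1, 1, 1, 1, 1, 1, 1, 1]}}

```text
clock: 8.87
eef_pos: [470.1, 95.1, 231.8]
ee_rot: [-0.563, 0.808, -0.096, -0.146]
contact_force: [-0.8, 0.2, -2.3]
grip_width: 0.122
finger_force: 55.0
```

{"op": "jog_arm", "data": {"rot": [[0, 0, 0], [0, 0, 0], [0, 0, 0], [0, 0, 0], [0, 0, 0], [0, 0, 0], [0, 0, 0], [0, 0, 0]], "travel": [[0, 0, 0], [0, 0, 0], [0, 0, 0], [0, 0, 0], [0, 0, 0], [0, 0, 0], [0, 0, 0], [0, 0, 0]], "jaw": [1, 1, 1, 1, 1, 1, 1, 1]}}

```text
clock: 9.53
eef_pos: [470.4, 95.0, 232.7]
ee_rot: [-0.562, 0.808, -0.095, -0.145]
contact_force: [0.1, 0.0, -3.0]
grip_width: 0.125
finger_force: 55.0
```

{"op": "jog_arm", "data": {"rot": [[0, 0, 0], [0, 0, 0], [0, 0, 0], [0, 0, 0], [0, 0, 0], [0, 0, 0], [0, 0, 0], [0, 0, 0]], "travel": [[0, 0, 0], [0, 0, 0], [0, 0, 0], [0, 0, 0], [0, 0, 0], [0, 0, 0], [0, 0, 0], [0, 0, 0]], "jaw": [1, 1, 1, 1, 1, 1, 1, 1]}}

```text
clock: 10.2
eef_pos: [470.3, 95.2, 232.5]
ee_rot: [-0.563, 0.808, -0.095, -0.145]
contact_force: [1.0, 0.3, -2.4]
grip_width: 0.122
finger_force: 55.0
```

Run:
```python
from h import *
o=robot.get_obs();print(o['clock'],o['eef_pos'],o['ee_rot'],o['joint_pos'],o['contact_force'],o['ft_torque'])
im=robot.camera('scene')[:,:,::-1].copy();im2=robot.camera('top')[:,:,::-1].copy()
a=cv2.resize(im[60:260,260:460],(400,400));b=cv2.resize(im2[60:260,130:330],(400,400));cv2.imwrite('pics/s3.png',np.hstack([a,b]))
```

```text
10.2 [470.306  95.222 232.494] [-0.563  0.808 -0.095 -0.145] [ 0.159  0.327 -0.803  1.827  0.414  1.416  2.001] [ 1.011  0.33  -2.431] [ 0.495 -0.285  0.034]
```

View pics/s3.png

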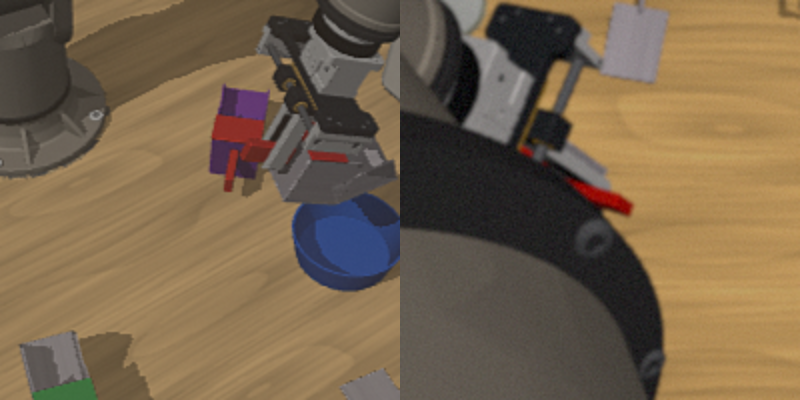

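The views show the tin held tipped about 20°. In the left half, the spout is at (385,180) over the mould side and the handle at (255,150); nothing was dropped. Next I'm computing the pour path, with the lip fixed over the mould while the tilt grows.

```bash
cat > plan.py <<'E'
from h import *
from scipy.spatial.transform import Rotation as R
import sys
M=np.array([508,232.]);LT=np.array([-159,0,-27.])
def pose(t,phi,back,z):
    a=np.radians(phi+180);x=np.array([np.cos(a),np.sin(a),0]);zt=np.array([0,0,-1.])
    R0=R.from_matrix(np.c_[x,np.cross(zt,x),zt]);Rt=R0*R.from_rotvec([0,np.radians(t),0])
    s=-x[:2];lip=np.r_[M-s*back,z];return Rt,lip-Rt.apply(LT)
if __name__=='__main__':
    o=robot.get_obs();Rc=R.from_quat(o['ee_rot']);pc=o['eef_pos']
    print('q',o['clock'],o['joint_pos'],'tilt',np.degrees(np.arccos(-Rc.as_matrix()[2,2])),'lip',pc+Rc.apply(LT),'M',M)
    phi,back,z=map(float,sys.argv[1:4])
    for t in map(float,sys.argv[4:]):
        Rt,p=pose(t,phi,back,z);print(t,(Rc.inv()*Rt).as_rotvec(degrees=True),Rc.inv().apply(p-pc),p)
E
python3 plan.py 90 30 80 34 38; python3 plan.py 85 30 80 34
```

```text
q 10.3 [ 0.159  0.327 -0.803  1.827  0.414  1.416  2.001] tilt 19.99415331047527 lip [525.402 244.008 203.517] M [508. 232.]
34.0 [  9.751  13.956 -18.003] [ -6.229 -50.11   88.726] [508.     55.085 146.528]
38.0 [ 10.39   17.914 -17.68 ] [ -7.189 -48.275  77.661] [508.     60.083 156.614]
q 10.3 [ 0.159  0.327 -0.803  1.827  0.414  1.416  2.001] tilt 19.99415331047527 lip [525.402 244.008 203.517] M [508. 232.]
34.0 [  7.478  13.998 -13.535] [ -1.813 -35.425  90.475] [492.581  55.758 146.528]
```

{"op": "jog_arm", "data": {"rot": [[0.5, 0.7, -1], [1.7, 2.5, -3.2], [3.3, 4.7, -6], [5, 7, -9], [6.6, 9.3, -12], [8, 11.5, -15], [9.2, 13.2, -17], [9.75, 14, -18]], "travel": [[0, -3, 5], [-1, -9, 16], [-2, -17, 30], [-3, -25, 45], [-4, -33, 59], [-5, -41, 73], [-6, -47, 84], [-6, -50, 89]], "jaw": [1, 1, 1, 1, 1, 1, 1, 1]}}

```text
clock: 10.97
eef_pos: [507.5, 54.7, 144.4]
ee_rot: [0.678, -0.674, 0.207, 0.208]
contact_force: [-0.6, 0.0, -3.5]
grip_width: 0.121
finger_force: 55.0
```

{"op": "jog_arm", "data": {"rot": [[0, 0, 0], [0, 0, 0], [0, 0, 0]], "travel": [[0, 0, 0], [0, 0, 0], [0, 0, 0]], "jaw": [1, 1, 1]}}

```text
clock: 11.22
eef_pos: [508.1, 55.1, 147.0]
ee_rot: [-0.676, 0.677, -0.207, -0.206]
contact_force: [-0.2, 0.1, -2.5]
grip_width: 0.124
finger_force: 55.0
```

```bash
python3 plan.py 90 30 80 34 38 42 46 50 54
python3 - <<'E'
from h import *
im=robot.camera('scene')[:,:,::-1].copy();cv2.imwrite('pics/s4.png',cv2.resize(im[60:260,300:560],None,fx=3,fy=3))
E
```

```text
q 11.2167 [ 0.013  0.503 -0.759  1.914  0.767  1.412  2.037] tilt 33.98354576910627 lip [508.321 201.997  80.557] M [508. 232.]
34.0 [-0.005  0.016 -0.089] [-0.306  0.076  0.415] [508.     55.085 146.528]
38.0 [-0.002  4.016 -0.09 ] [  1.187   0.073 -10.743] [508.     60.083 156.614]
42.0 [ 0.001  8.016 -0.09 ] [  1.898   0.07  -21.977] [508.     65.773 166.327]
46.0 [ 0.004 12.016 -0.09 ] [  1.824   0.069 -33.234] [508.     72.127 175.619]
50.0 [ 0.007 16.016 -0.09 ] [  0.964   0.07  -44.458] [508.     79.114 184.446]
54.0 [ 0.01  20.016 -0.09 ] [ -0.676   0.071 -55.595] [508.     86.699 192.764]
```

View pics/s4.png

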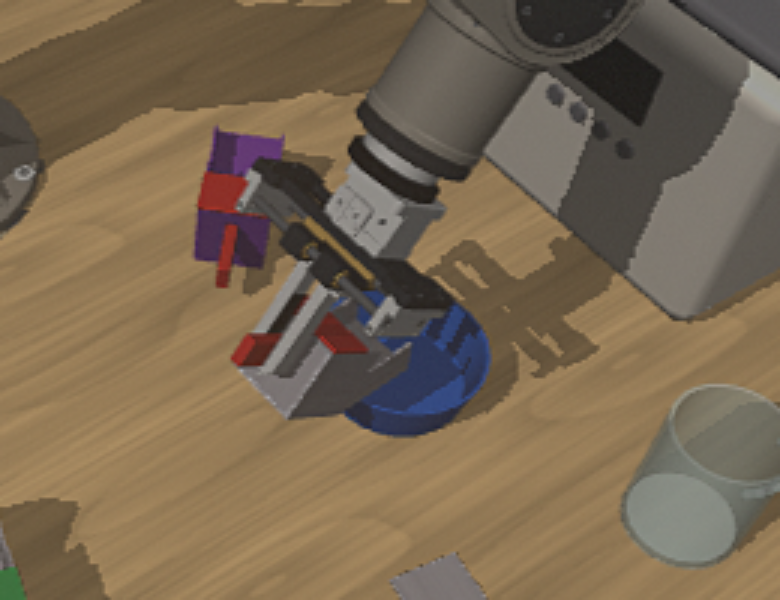

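The view shows the lip at about (405,350) over the near half of the mould. The hand is clear of the bread machine, and no bead is out yet. Pouring slowly now.

{"op": "jog_arm", "data": {"rot": [[0, 2, 0], [0, 4, 0], [0, 6, 0], [0, 8, 0], [0, 9, 0], [0, 10, 0], [0, 11, 0], [0, 12, 0]], "travel": [[0.5, 0, -5.5], [1, 0, -11], [1.5, 0, -16.5], [2, 0, -22], [2, 0, -25], [2, 0, -27.5], [2, 0, -30], [2, 0, -33]], "jaw": [1, 1, 1, 1, 1, 1, 1, 1]}}

```text
clock: 11.93
eef_pos: [507.9, 71.4, 175.1]
ee_rot: [-0.65, 0.651, -0.277, -0.277]
contact_force: [0.6, -0.8, -3.1]
grip_width: 0.124
finger_force: 55.0
```

{"op": "jog_arm", "data": {"rot": [[0, 1, 0], [0, 2, 0], [0, 3, 0], [0, 4, 0], [0, 5, 0], [0, 6, 0], [0, 7, 0], [0, 8, 0]], "travel": [[0, 0, -2.5], [0, 0, -5.5], [0, 0, -8.5], [0, 0, -11], [0, 0, -14], [0, 0, -17], [0, 0, -19.5], [0, 0, -22]], "jaw": [1, 1, 1, 1, 1, 1, 1, 1]}}

```text
clock: 12.6
eef_pos: [507.8, 87.7, 190.3]
ee_rot: [0.63, -0.63, 0.322, 0.322]
contact_force: [-0.3, -0.0, -2.1]
grip_width: 0.122
finger_force: 55.0
```

{"op": "jog_arm", "data": {"rot": [[0, 0, 0], [0, 0, 0], [0, 0, 0], [0, 0, 0], [0, 0, 0], [0, 0, 0], [0, 0, 0], [0, 0, 0]], "travel": [[0, 0, 0], [0, 0, 0], [0, 0, 0], [0, 0, 0], [0, 0, 0], [0, 0, 0], [0, 0, 0], [0, 0, 0]], "jaw": [1, 1, 1, 1, 1, 1, 1, 1]}}

```text
clock: 13.27
eef_pos: [507.8, 87.3, 190.2]
ee_rot: [-0.63, 0.63, -0.321, -0.321]
contact_force: [-0.1, -0.3, -3.1]
grip_width: 0.124
finger_force: 55.0
```

```bash
python3 plan.py 90 30 80 58
python3 - <<'E'
from h import *
print(robot.get_obs()['contact_force'])
im=robot.camera('scene')[:,:,::-1].copy();cv2.imwrite('pics/s5.png',cv2.resize(im[100:230,340:510],None,fx=4.5,fy=4.5))
E
```

```text
q 13.2667 [-0.251  0.64  -0.675  1.79   0.843  1.778  1.898] tilt 54.04129676222641 lip [507.841 202.568  77.304] M [508. 232.]
58.0 [ 0.01   3.959 -0.007] [  4.     -0.181 -12.165] [508.     94.846 200.532]
[-0.077 -0.323 -3.053]
```

View pics/s5.png

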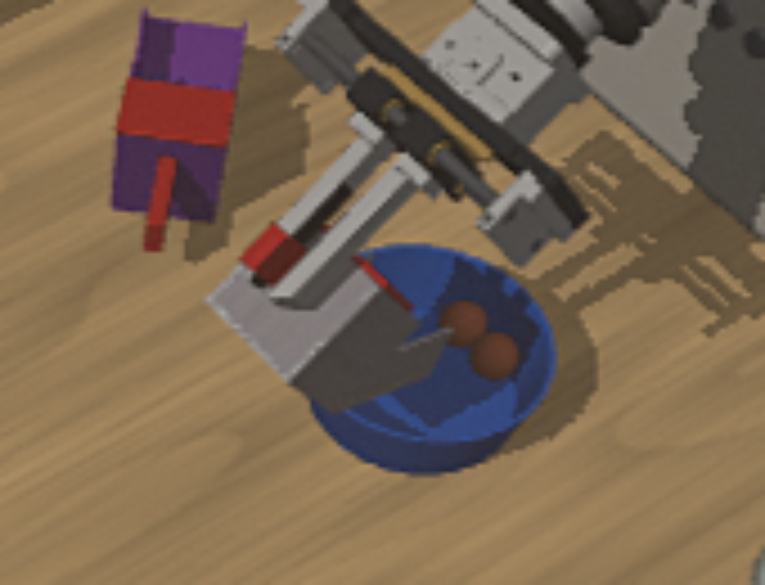

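Both terracotta beads lie inside the mould, at crop (463,323) and (494,356). The tin is still held at 54°, and the mould is upright. Next I'm backing off and standing the tin at about (480,-50), on clear worktop.

Run:
```python
from plan import *
o=robot.get_obs();Rc=R.from_quat(o['ee_rot']);pc=o['eef_pos']
for p in ([500,40,240],[480,-50,240]):
    print(Rc.inv().apply(np.array(p)-pc))
c=robot.get_calibration('scene')
for u,v in((463,323),(494,356)):
    p=ray(c,c['cam_to_world'],(340+u/4.5,100+v/4.5),20);print(p,np.hypot(*(p[:2]-M)))
```

```text
[68.196  7.813  9.102]
[121.046  27.8    81.954]
[497.173 283.991  20.   ] 53.10623596853373
[527.714 281.741  20.   ] 53.50496408860798
```

{"op": "jog_arm", "data": {"rot": [[0, -3, 0], [0, -8, 0], [0, -14, 0], [0, -20, 0], [0, -26, 0], [0, -32, 0], [0, -38, 0], [0, -44, 0]], "travel": [[4, 0, 0], [11, 1, 1], [20, 2, 2], [29, 3, 4], [39, 4, 5], [49, 5, 7], [59, 7, 8], [68, 8, 9]], "jaw": [1, 1, 1, 1, 1, 1, 1, 1]}}

```text
clock: 13.98
eef_pos: [500.1, 40.1, 241.2]
ee_rot: [0.705, -0.704, 0.062, 0.059]
contact_force: [-0.0, -0.5, -2.0]
grip_width: 0.121
finger_force: 55.0
```

Run:
```python
from plan import *
o=robot.get_obs();Rc=R.from_quat(o['ee_rot']);pc=o['eef_pos'];print(pc,o['joint_pos'])
Rt,_=pose(0,90,0,0);print((Rc.inv()*Rt).as_rotvec(degrees=True),Rc.inv().apply(np.array([480,-50,230])-pc))
```

```text
[500.144  40.097 241.203] [ 0.427  0.213 -0.851  1.896  0.342  1.194  2.582]
[-0.199 -9.835  0.007] [86.863 20.221 26.358]
```

{"op": "jog_arm", "data": {"rot": [[0, -3, 0], [0, -6, 0], [0, -10, 0], [0, -10, 0]], "travel": [[5, 0, 1], [10, 1, 2], [15, 1, 3], [15, 1, 3]], "jaw": [1, 1, 1, 1]}}

```text
clock: 14.32
eef_pos: [498.1, 25.0, 238.5]
ee_rot: [-0.707, 0.707, -0.005, -0.006]
contact_force: [0.3, 0.2, -2.7]
grip_width: 0.124
finger_force: 55.0
```

Run:
```python
from plan import *
o=robot.get_obs();Rc=R.from_quat(o['ee_rot']);pc=o['eef_pos'];print(pc,o['joint_pos'])
Rt,_=pose(0,55,0,0);print((Rc.inv()*Rt).as_rotvec(degrees=True),Rc.inv().apply(np.array([480,-50,130])-pc))
```

```text
[498.142  25.019 238.496] [ 0.769  0.251 -1.091  1.903  0.26   1.141  2.72 ]
[-0.131 -0.901 34.971] [ 73.343  17.832 109.687]
```

{"op": "jog_arm", "data": {"rot": [[0, -0.3, 5], [0, -0.6, 11], [0, -0.9, 17], [0, -0.9, 23], [0, -0.9, 29], [0, -0.9, 35], [0, -0.9, 35], [0, -0.9, 35]], "travel": [[0, 0, 0], [6, 1, 5], [18, 4, 20], [32, 8, 40], [48, 12, 65], [62, 15, 88], [73, 18, 105], [73, 18, 110]], "jaw": [1, 1, 1, 1, 1, 1, 1, 1]}}

```text
clock: 14.98
eef_pos: [478.0, -51.0, 127.0]
ee_rot: [-0.461, 0.887, 0.0, -0.001]
contact_force: [0.1, -0.3, -2.4]
grip_width: 0.127
finger_force: 55.0
```

Run:
```python
from plan import *
o=robot.get_obs();Rc=R.from_quat(o['ee_rot']);pc=o['eef_pos'];print(pc,o['joint_pos'],o['contact_force'],Rc.as_matrix()[:,2])
im=robot.camera('scene')[:,:,::-1].copy();cv2.imwrite('pics/s6.png',cv2.resize(im[90:290,240:500],None,fx=3,fy=3))
```

```text
[478.022 -51.025 126.968] [ 0.743  0.321 -0.891  2.066  0.321  0.897  2.202] [ 0.087 -0.285 -2.433] [-0.002 -0.001 -1.   ]
```

View pics/s6.png

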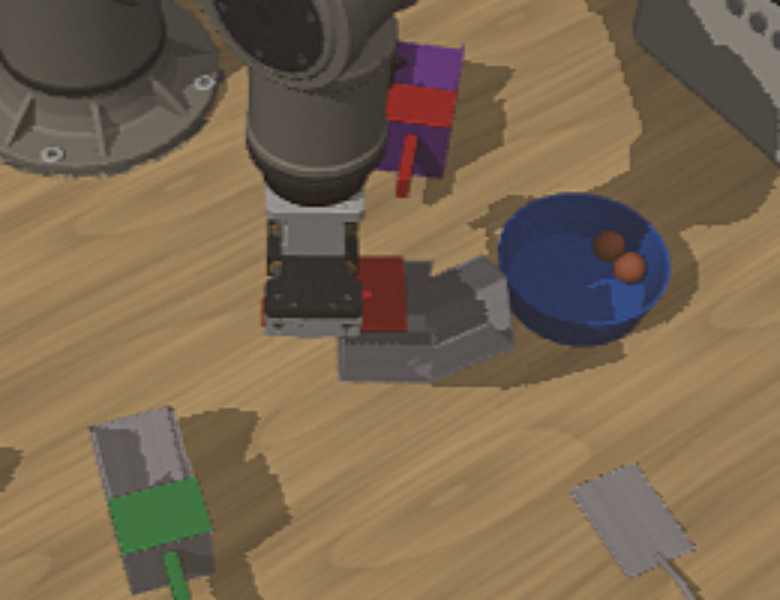

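The tin is level and empty, with its lid at (383,293) and spout at (490,300). It is clear of the mould at (583,268), and both beads are in it. Lowering now.

{"op": "jog_arm", "data": {"rot": [[0, 0, 0], [0, 0, 0], [0, 0, 0], [0, 0, 0], [0, 0, 0], [0, 0, 0], [0, 0, 0], [0, 0, 0]], "travel": [[0, 0, 12], [0, 0, 32], [0, 0, 54], [0, 0, 74], [0, 0, 88], [0, 0, 94], [0, 0, 96], [0, 0, 97]], "jaw": [1, 1, 1, 1, 1, 1, 1, 1]}}

```text
clock: 15.7
eef_pos: [481.1, -48.1, 32.8]
ee_rot: [-0.462, 0.887, -0.001, 0.001]
contact_force: [-0.4, 0.1, -2.2]
grip_width: 0.123
finger_force: 55.0
```

{"op": "jog_arm", "data": {"rot": [[0, 0, 0], [0, 0, 0], [0, 0, 0], [0, 0, 0]], "travel": [[0, 0, 1], [0, 0, 2], [0, 0, 3], [0, 0, 3]], "jaw": [1, 1, 1, 1]}}

```text
clock: 16.03
eef_pos: [480.7, -48.9, 29.7]
ee_rot: [-0.462, 0.887, -0.001, 0.001]
contact_force: [-0.9, 0.2, -3.0]
grip_width: 0.124
finger_force: 55.0
```

{"op": "jog_arm", "data": {"rot": [[0, 0, 0], [0, 0, 0], [0, 0, 0], [0, 0, 0]], "travel": [[0, 0, 1], [0, 0, 2], [0, 0, 3], [0, 0, 3]], "jaw": [1, 1, 1, 1]}}

```text
clock: 16.37
eef_pos: [480.6, -48.8, 26.5]
ee_rot: [-0.462, 0.887, -0.001, 0.001]
contact_force: [-0.4, -1.5, 1.8]
grip_width: 0.122
finger_force: 55.0
```

Touchdown: the wrist force changed sign. Releasing slowly.

{"op": "jog_arm", "data": {"rot": [[0, 0, 0], [0, 0, 0], [0, 0, 0], [0, 0, 0], [0, 0, 0], [0, 0, 0], [0, 0, 0], [0, 0, 0]], "travel": [[0, 0, 0], [0, 0, 0], [0, 0, 0], [0, 0, 0], [0, 0, 0], [0, 0, 0], [0, 0, 0], [0, 0, 0]], "jaw": [0.6, 0.4, 0.2, 0, 0, 0, 0, 0]}}

```text
clock: 17.03
eef_pos: [480.5, -48.7, 26.4]
ee_rot: [-0.462, 0.887, -0.0, 0.001]
contact_force: [-0.4, -0.3, -0.1]
grip_width: 0.657
finger_force: 0.0
```

{"op": "jog_arm", "data": {"rot": [[0, 0, 0], [0, 0, 0], [0, 0, 0], [0, 0, 0], [0, 0, 0], [0, 0, 0], [0, 0, 0], [0, 0, 0]], "travel": [[0, 0, 0], [0, 0, -5], [0, 0, -20], [0, 0, -50], [0, 0, -85], [0, 0, -120], [0, 0, -155], [0, 0, -180]], "jaw": [0, 0, 0, 0, 0, 0, 0, 0]}}

```text
clock: 17.7
eef_pos: [480.6, -48.1, 209.5]
ee_rot: [-0.462, 0.887, -0.001, 0.002]
contact_force: [-0.0, -0.5, 0.6]
grip_width: 1.0
finger_force: 0.0
```

Run:
```python
from plan import *
o=robot.get_obs();print(o['clock'],o['eef_pos'],o['grip_width'],o['contact_force'])
im=robot.camera('scene')[:,:,::-1].copy();cv2.imwrite('pics/s7.png',cv2.resize(im[90:290,240:500],None,fx=3,fy=3))
```

```text
17.7 [480.562 -48.145 209.515] 1.0001125974154228 [-0.049 -0.509  0.625]
```

View pics/s7.png

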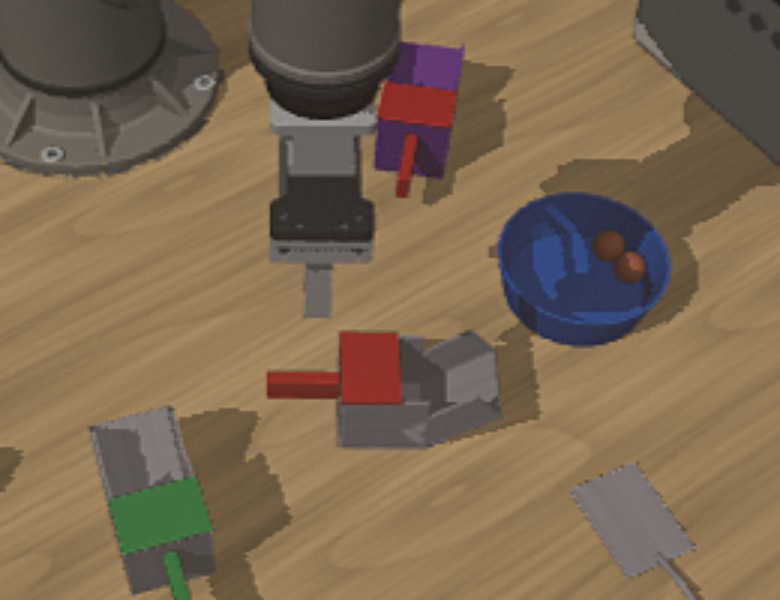

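The red-lidded tin stands upright and released at (385,390). Both beads are in the upright mould, at (609,246) and (629,267), and the gripper is clear of everything.

```bash
python3 -c "
from cell import robot
print(robot.job_done())"
```

```text
the job is handed in; nothing more can be done
None
```

I handed the job in at about 18 s of the 69 s limit: the last image shows both beads in the upright blue mould and the red-lidded tin standing upright and released; no verdict came back, and I could not see the beads during the 20-degree hold.

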